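# Tip the clamping nuts into the narrow-necked jar

## Task

Take the aluminium chute by its post, lift it off its rest with the four nuts in it, and with its lip held close over the mouth of the taller, narrow-necked white jar tilt it until all four nuts have slid in; then lay the empty chute back in its rest the way it lay. Spill no nut on the bench, do not touch the nuts with the fingers, keep the jar standing upright, and leave everything else where it is.

Things in the scene. Friction and masses are not known exactly. Their poses are not given: they have to be found in the camera images.
- chute_grip (a point): square upright post, 16 x 16 mm, at the closed rear end of the loose aluminium pouring chute (about 0.2 kg), its only handle. The point is on the post's axis, 58 mm above the chute's underside and 18 mm below the post's top. x runs along the chute from post to open lip, y across, z up. At the start the chute lies level in its rest, with the nuts in it.
- chute_lip (a point): middle of the chute's open lip, on the floor's upper face; 135 mm ahead (x) and 55 mm below chute_grip, same axes. The chute is an open-topped straight channel, 127 mm long, 32 mm wide outside, 26 mm inside, 24 mm high, 3 mm sheet, closed at the post end. Nuts stay put in it while level, begin to slide with the lip tipped 16 to 24 degrees down, and run freely at 40.
- rest_grip (a point): point of the fixed rest where chute_grip belongs when the chute is home, 88 mm above the table, 71 mm from the rest's middle (x towards where the lip lies, z up). The rest: a wooden deck 30 mm above the table, 100 x 52 mm, with cheeks 12 mm high and 42 mm apart along both long sides, on a 130 x 90 mm plate. The chute lies between the cheeks, its ends overhanging.
- rest_lip (a point): point of the rest where chute_lip belongs when the chute is home, 33 mm above the table.
- jar_mouth (a point): centre of the mouth of the white narrow-necked jar, level with its rim, 100 mm above its underside, z up. The jar is round, 72 mm across up to 65 mm height, then a shoulder and a neck 52 mm across outside with a round mouth 44 mm wide; loose, about 0.3 kg; it stands open and empty.
- nut0_c (a point): one of four alike steel hex nuts, 19 mm across flats, 22 mm across corners, 10 mm thick, about 16 g; the point is its centre, z its bore. It starts lying flat in the chute, one behind another.
- nut1_c (a point): one of four alike steel hex nuts, 19 mm across flats, 22 mm across corners, 10 mm thick, about 16 g; the point is its centre, z its bore. It starts lying flat in the chute, one behind another.
- nut2_c (a point): one of four alike steel hex nuts, 19 mm across flats, 22 mm across corners, 10 mm thick, about 16 g; the point is its centre, z its bore. It starts lying flat in the chute, one behind another.
- nut3_c (a point): one of four alike steel hex nuts, 19 mm across flats, 22 mm across corners, 10 mm thick, about 16 g; the point is its centre, z its bore. It starts lying flat in the chute, one behind another.
- gauge: slim height gauge fixed to the table: a 50 x 50 x 22 mm foot with a steel column 14 mm square, 262 mm tall in all, with a black slider 30 mm wide two thirds of the way up that reaches 26 mm from the axis; too tall to carry the chute over. Origin at the centre of its underside.
- tub: the other white jar: open, straight-sided, 72 mm across and only 70 mm tall, mouth 64 mm; not to be filled. Origin at the centre of its underside.
- bottle: tall closed grey bottle, 60 mm across, 190 mm tall. Origin at the centre of its underside.
- offcut: flat wood offcut, 60 x 130 x 22 mm. Origin at the centre of its underside.
- offcut2: wood offcut, 45 x 120 x 30 mm. Origin at the centre of its underside.
- stepblock: small dark steel stair-shaped clamp block, 38 x 30 x 36 mm. Origin at the centre of its underside.
- brush: brush with a red handle, about 200 mm long, lying flat along its x axis, under 35 mm tall. Origin under its middle.
- wrench: steel wrench, about 180 mm long, lying flat along its x axis, under 20 mm tall. Origin under its middle.
Not all that is in view belongs to the job. What is shaped like the part that bears rest_grip but pink or yellow is not meant. What is shaped like the part that bears jar_mouth but yellow is not meant.

How it is judged:
By the outcome, as a careful person would: the job done as asked, in the order asked, and still so for the second after the job is handed in, with the robot touching nothing.
It also fails if it takes over 67 s, if anything falls off the work surface, if the arm or the gripper's body presses on something with over 40 N, if the wrist force passes 120 N, or if a joint passes its speed limit or range.

## Robot

A 6-joint arm with a two-finger parallel gripper is mounted at the origin on the work surface. World frame = base frame: x ahead of the robot, y to its left, z up, the work surface at z = 0. Lengths are in m, angles in rad, forces in N, time in s.
With the tool pointing down it reaches from about 0.375 to 0.9 m from the base axis. Payload 3.1 kg.
Tool frame: the origin (TCP) lies at the centre of the arm's flange, where the gripper is bolted on; the fingertips stand 182 mm ahead of it and the grasp point (between the pads) lies 164 mm ahead of it; z points along the fingers, y is the line along which they close (so a half turn about z gives the same grasp; the last joint's range is limited). The gripper opens to 87 mm and grips with 3 to 60 N. Pads are 19 mm wide; open, the fingers measure 117 mm over their backs; the gripper's body (75 mm by 190 mm) begins 51 mm behind the grasp point.
Start: joints at [0.922, 0.527, 1.433, -0, 1.181, -0.178], TCP at [0.283, 0.557, 0.405] pointing down, gripper open.
Joint ranges: [-3.08, 3.08], [-0.75, 2.2], [0.22, 2.44], [-1.43, 4.57], [0, 2.65], [-2.85, 2.85]. Speed limits (rad/s): [2.79, 2.79, 3.14, 3.14, 3.14, 3.14].

## Interface

Orientations are given as a unit quaternion [x, y, z, w].
In Python, from rig import * gives the robot as it stands.
- The arm moves only by the tool move_arm, never from a script. Its argument "commands" is a list that holds one entry, the list of rows, each a list of 6 numbers: the shift along the tool's x, y, z in units of 40 mm (1.0 is 40 mm), then the turn, a rotation vector about the tool's x, y, z in rad. A call has 1 to 12 rows; each row is the pose to reach, as a shift and turn from the pose commanded when the call began, along the tool's axes at that moment; what a row does not reach only later rows make up. A row lasts 1/8 s, in which the tool goes at most 62.5 mm and 10.7 degrees, less where a joint would pass 70% of its speed; a pose out of reach is approached as far as the arm can. A call with a gripper value outside its range is refused whole. "claw" is the closure, from -1 (fully open) to 1 (shut), so that 0 is half open, set as the call begins (left out, the last holds). The fingers move at their own pace and stop on an object; "squeeze" is the grip in N (left out, the last holds). Time passes only in rows, so rows that repeat a pose let the fingers close. It gives the time, the measured TCP pose, the force, the opening and the grip force at its end, in the units of the state.
- get_obs(): the state, without advancing time (a new reading comes with each control period).
- camera(name): name is "scene" or "top"; returns a dict with "pixels" (420x560x3 uint8, blue, green, red), "range_z" (420x560 float32, m along the optical axis (not along the pixel's ray), 0 where there is no reading), "camera_matrix" (3x3 intrinsics, pixels), "D" ([k1, k2, p1, p2, k3] as OpenCV has them; the pictures are not rectified), "extrinsics" (4x4, takes a point from world to camera coordinates). Camera axes: x right, y up, looking along -z (the intrinsics and any distortion apply to the point x, -y, -z); pixel columns grow to the right and rows downward; lengths in m; the calibration is good to about 2 mm. A picture is of the moment at which its call begins.
- hand_in(): hands the job in; it is judged then, once.
The state is a dict: "time": time; "q": joint angles; "joint_velocities": joint speeds; "joint_torque": joint torques, N m; "position": TCP position; "tool_rot": TCP orientation; "ft_force": force on the tool from outside, world axes, zero at the start; "moment": the same for the moment, N m; "grip_width": finger opening in m; "grip_force": force on a finger pad.
Only numpy, scipy, OpenCV 4.12 (cv2) and the standard library are available. Lean on these libraries where they do the work, as an engineer would, in place of code of your own. Each camera call takes 0.05 s, during which the arm holds its last target. There are 200 camera calls.

## Working session

There is one attempt and no reset: what is moved stays moved. The work goes in short steps, Python scripts to look and compute and a tool call to move; the robot and the scene stay as the last step left them, time stands still between calls to the robot, and variables do not carry over. Pictures are saved under pics/ and viewed, at most 10 in all, crops included, and the job is handed in when it is done.

Besides the shell and the picture viewer there is one more tool, called in YAML: its name, and indented under it one key for each argument. move_arm: Moves the arm, as the interface text tells. Its arguments: {"type":"object","properties":{"commands":{"type":"array","items":{"type":"array","items":{"type":"array","items":{"type":"number"}}}},"claw":{"type":"number"},"squeeze":{"type":"number"}},"required":["commands"]}

```bash
mkdir -p pics
cat > h.py <<'E'
from rig import *
import numpy as np, cv2, pickle
def shot(n):
    c=camera(n); pickle.dump(c,open(f'{n}.pkl','wb')); return c
def load(n): return pickle.load(open(f'{n}.pkl','rb'))
def cloud(c):
    h,w=c['range_z'].shape
    u,v=np.meshgrid(np.arange(w),np.arange(h))
    p=cv2.undistortPoints(np.stack([u,v],-1).reshape(-1,1,2).astype(np.float64),np.array(c['camera_matrix']),np.array(c['D'])).reshape(h,w,2)
    z=c['range_z']
    P=np.stack([p[...,0]*z,-p[...,1]*z,-z],-1)
    T=np.linalg.inv(np.array(c['extrinsics']))
    W=P@T[:3,:3].T+T[:3,3]; W[z==0]=np.nan
    return W
E
python3 - <<'E'
from h import *
for n in('scene','top'):
    c=shot(n); cv2.imwrite(f'pics/{n}0.png',c['pixels']); print(np.array(c['extrinsics']).round(3).tolist(),np.array(c['camera_matrix']).round(1).tolist())
print(get_obs())
E
```

```text
[[0.707, 0.707, 0.013, -0.358], [-0.534, 0.523, 0.664, 0.202], [0.463, -0.477, 0.747, -1.508], [0.0, 0.0, 0.0, 1.0]] [[449.6, 0.0, 284.7], [0.0, 449.6, 209.3], [0.0, 0.0, 1.0]]
[[-0.026, -1.0, -0.012, 0.014], [0.985, -0.027, 0.17, -0.49], [-0.17, -0.008, 0.985, -1.129], [0.0, 0.0, 0.0, 1.0]] [[476.8, 0.0, 276.0], [0.0, 476.8, 208.7], [0.0, 0.0, 1.0]]
{'time': 0.1, 'q': array([ 9.22505714e-01,  5.28363638e-01,  1.43375259e+00, -3.95754288e-05,
        1.18141698e+00, -1.78532486e-01]), 'joint_velocities': array([ 0.00039084, -0.00227761, -0.00379262,  0.00064663, -0.00028766,
       -0.0019474 ]), 'joint_torque': array([-4.77244175e-04, -4.40989387e+01, -1.77149445e+01,  6.34966604e-02,
        5.34054113e-02, -1.35548643e-05]), 'position': array([0.28272791, 0.55705363, 0.4038819 ]), 'tool_rot': array([ 2.32717938e-01,  9.72543788e-01, -8.95885652e-04, -3.73036358e-04]), 'ft_force': array([ 0.41579114, -0.10780792,  0.4643325 ]), 'moment': array([ 0.03044882,  0.06062778, -0.02027389]), 'grip_force': 0.0, 'grip_width': 0.08708940470974934}
```

View pics/scene0.png

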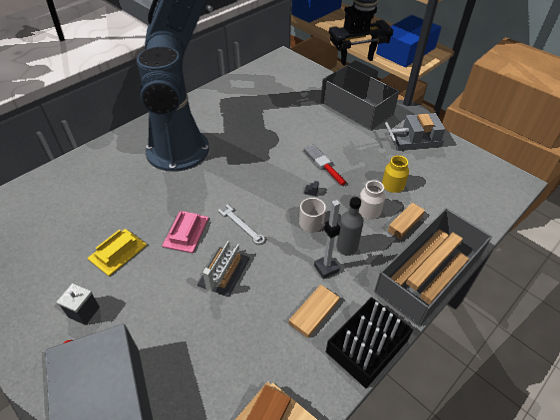

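View pics/top0.png

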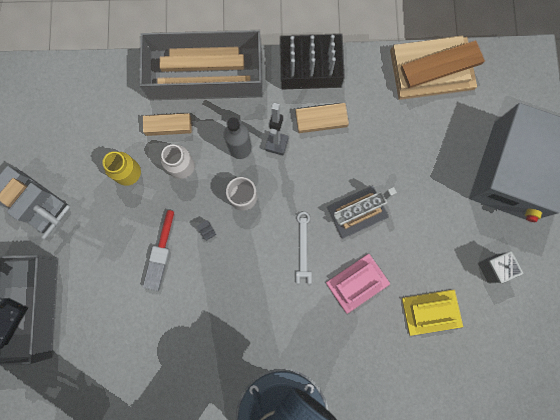

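The scene view shows the grey chute with four nuts on the wooden rest at (225,268), with pink (186,231) and yellow (117,250) look-alike rests. In the top view the chute is at (362,207) and its post at (391,191). Jar candidates in the top view:
- White, at (175,158): it has a neck, so it fits the description.
- Yellow, at (121,168): excluded by colour.
- White tub, at (241,192): straight-sided and low, so it isn't meant.

Next I'll take an enlarged crop and measure.

Run:
```python
from h import *
c=load('top'); W=cloud(c); im=c['pixels']
s=load('scene'); S=cloud(s)
a=cv2.resize(im[125:225,90:270],None,fx=4,fy=4,interpolation=cv2.INTER_CUBIC)[:, :]
b=cv2.resize(im[170:245,320:410],None,fx=4,fy=4,interpolation=cv2.INTER_CUBIC)
d=cv2.resize(s['pixels'][225:300,190:260],None,fx=4,fy=4,interpolation=cv2.INTER_CUBIC)
out=np.zeros((400+300,720,3),np.uint8); out[:400,:720]=a; out[400:,:360]=b; out[400:,360:640]=d
cv2.imwrite('pics/crop.png',cv2.resize(out,None,fx=.85,fy=.85))
for n,(u,v) in dict(post=(391,191),lip=(338,216),table=(420,230),jar=(175,158),tub=(241,192),bottle=(236,125),gauge=(275,108)).items():
    print(n,W[v,u].round(3))
def circ(M,lo,hi,x0,y0,r):
    m=(M[...,2]>lo)&(M[...,2]<hi)&(np.hypot(M[...,0]-x0,M[...,1]-y0)<r)
    p=M[m]; 
    if len(p)<5: return len(p)
    A=np.c_[2*p[:,:2],np.ones(len(p))]; q=np.linalg.lstsq(A,(p[:,:2]**2).sum(1),rcond=None)[0]
    return len(p),q[:2].round(4),np.sqrt(q[2]+q[0]**2+q[1]**2).round(4),p[:,2].mean().round(4),p.min(0).round(3),p.max(0).round(3)
j=W[158,175];t=W[192,241]
for nm,M in(('top',W),('scene',S)):
    print(nm,'jar',circ(M,.094,.106,j[0],j[1],.05)); print('tub',circ(M,.064,.076,t[0],t[1],.06))
    b=W[125,236]; print('bottle',circ(M,.03,.2,b[0],b[1],.06))
    print('gauge',circ(M,.1,.27,W[148,275][0],W[148,275][1],.06))
    # post top
    x0,y0=W[191,391][:2]
    m=(M[...,2]>.095)&(M[...,2]<.115)&(np.hypot(M[...,0]-x0,M[...,1]-y0)<.06); p=M[m]; print('post',len(p),p.mean(0).round(4),p.min(0).round(3),p.max(0).round(3))
    m=(M[...,2]>.048)&(M[...,2]<.062)&(np.hypot(M[...,0]-W[207,362][0],M[...,1]-W[207,362][1])<.1); p=M[m]
    r=cv2.minAreaRect(p[:,:2].astype(np.float32)); print('rails',len(p),r,p[:,2].mean())
```

```text
post [ 0.514 -0.268  0.106]
lip [ 0.469 -0.151  0.034]
table [ 0.433 -0.358  0.002]
jar [0.637 0.259 0.004]
tub [0.542 0.089 0.008]
bottle [0.654 0.083 0.191]
gauge [ 0.662 -0.004  0.263]
top jar (124, array([0.6183, 0.2457]), np.float64(0.0239), np.float64(0.0988), array([0.593, 0.221, 0.094]), array([0.645, 0.272, 0.104]))
tub (157, array([0.5314, 0.0863]), np.float64(0.0336), np.float64(0.0695), array([0.497, 0.052, 0.064]), array([0.567, 0.121, 0.075]))
bottle (769, array([0.653, 0.09 ]), np.float64(0.02), np.float64(0.1233), array([0.629, 0.062, 0.03 ]), array([0.686, 0.122, 0.194]))
gauge (316, array([ 0.6614, -0.0034]), np.float64(0.0103), np.float64(0.2006), array([ 0.642, -0.019,  0.102]), array([0.68 , 0.013, 0.265]))
post 57 [ 0.5138 -0.2692  0.1049] [ 0.504 -0.28   0.096] [ 0.524 -0.26   0.11 ]
rails 175 ((0.486804336309433, -0.20573891699314117), (0.03250334784388542, 0.13356071710586548), 23.473731994628906) 0.05331287815922865
scene jar (78, array([0.6189, 0.2423]), np.float64(0.024), np.float64(0.0971), array([0.593, 0.214, 0.094]), array([0.644, 0.27 , 0.103]))
tub (108, array([0.5318, 0.0822]), np.float64(0.0338), np.float64(0.0673), array([0.495, 0.046, 0.064]), array([0.567, 0.118, 0.073]))
bottle (913, array([0.6654, 0.0798]), np.float64(0.0189), np.float64(0.1103), array([0.632, 0.057, 0.03 ]), array([0.691, 0.108, 0.191]))
gauge (471, array([0.6626, 0.0159]), np.float64(0.0299), np.float64(0.1871), array([ 0.642, -0.025,  0.1  ]), array([0.686, 0.059, 0.263]))
post 50 [ 0.516  -0.2727  0.1032] [ 0.507 -0.281  0.098] [ 0.524 -0.265  0.109]
rails 157 ((0.48909127712249756, -0.21373242139816284), (0.033756427466869354, 0.14529471099376678), 23.763334274291992) 0.05194490628674556
```

View pics/crop.png

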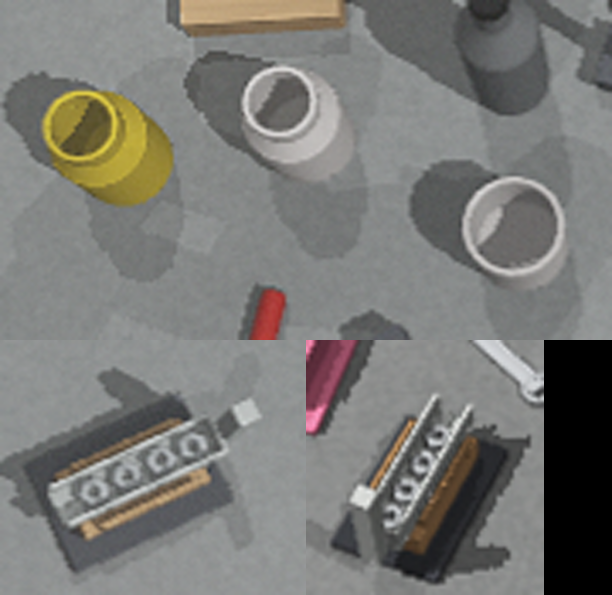

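The crop confirms the targets: the white necked jar with its mouth at about (283,105), and the chute on the brown-wood rest with its lip at the lower left and its post at the upper right. The heights agree with the description (post top 0.106, jar rim 0.099). Estimates:
- **Post:** (0.515, -0.271), with the chute heading at 113.4°.
- **Jar mouth:** (0.6186, 0.244).

I'll grip with the fingers closing along the chute, then pour heading radially outward.

```bash
cat >> h.py <<'E'
from scipy.spatial.transform import Rotation as Ro
G=.164
def pose(g,yaw,tilt):  # grip point, chute heading deg, lip-down tilt deg -> TCP pose
    d=np.array([np.cos(np.radians(yaw)),np.sin(np.radians(yaw)),0]); z=np.array([0,0,-1.])
    R=Ro.from_matrix(np.c_[np.cross(d,z),d,z])*Ro.from_rotvec([np.radians(tilt),0,0])
    return np.array(g)-G*R.as_matrix()[:,2],R
def grip_at_lip(lip,yaw,tilt,off=(.135,0,-.055)):
    p,R=pose([0,0,0],yaw,tilt); M=R.as_matrix(); # tool x=chute y, y=chute x, z=-chute z
    return np.array(lip)-off[0]*M[:,1]-off[1]*M[:,0]+off[2]*M[:,2]
def cur():
    o=get_obs(); R=Ro.from_quat(o['tool_rot']); return o['position'],R
def rows(targets,start=None):  # targets: list of (grip,yaw,tilt)
    p0,R0=cur() if start is None else pose(*start); out=[]
    for t in targets:
        p,R=pose(*t); out.append([*(R0.inv().apply(p-p0)/.04).round(2).tolist(),*(R0.inv()*R).as_rotvec().round(3).tolist()])
    print(str(out).replace(' ',''))
def ease(a,b,n):
    s=np.arange(1,n+1)/n; s=s*s*(3-2*s)
    f=lambda x,y,k:np.array(x)+(np.array(y)-np.array(x))*k
    return [(f(a[0],b[0],k),f(a[1],b[1],k),f(a[2],b[2],k)) for k in s]
E
python3 - <<'E'
from h import *
A=(.515,-.271,.20);rows([((.40,.2,.24),130,0),(A,113.4,0),((.515,-.271,.088),113.4,0)])
E
```

```text
[[-6.65,-6.63,0.01,-0.002,-0.001,-1.168],[-14.55,-15.83,1.02,-0.002,-0.001,-0.878],[-14.55,-15.82,3.82,-0.002,-0.001,-0.878]]
```

move_arm:
  commands:
    - [[-14.55,-15.83,0.5,0,0,-0.878],[-14.55,-15.83,0.5,0,0,-0.878],[-14.55,-15.83,0.5,0,0,-0.878],[-14.55,-15.83,0.5,0,0,-0.878],[-14.55,-15.83,0.5,0,0,-0.878],[-14.55,-15.83,0.5,0,0,-0.878],[-14.55,-15.83,0.5,0,0,-0.878],[-14.55,-15.83,0.5,0,0,-0.878],[-14.55,-15.83,0.5,0,0,-0.878],[-14.55,-15.83,0.5,0,0,-0.878],[-14.55,-15.83,0.5,0,0,-0.878],[-14.55,-15.83,0.5,0,0,-0.878]]
  claw: -1
  squeeze: 50

```text
time: 1.6
position: [0.48, -0.146, 0.3876]
tool_rot: [-0.202, 0.979, 0.0, -0.0]
ft_force: [1.2, -0.3, -0.8]
grip_width: 0.0869
grip_force: 0.0
```

Run:
```python
from h import *
o=get_obs();print(o['time'],o['position'],o['q'])
A=(.515,-.271,.20);rows([(A,113.4,0)])
```

```text
1.6 [ 0.48001256 -0.14600697  0.38760752] [-5.18444323e-01  3.86597208e-01  1.75606461e+00  3.86047020e-04
  9.99256233e-01 -2.49697381e+00]
[[0.44,-3.22,0.59,0.0,0.0,-0.001]]
```

move_arm:
  commands:
    - [[0.44,-3.22,0.3,0,0,0],[0.44,-3.22,0.5,0,0,0],[0.44,-3.22,0.5,0,0,0],[0.44,-3.22,0.5,0,0,0],[0.44,-3.22,0.5,0,0,0],[0.44,-3.22,0.5,0,0,0]]

```text
time: 2.35
position: [0.5148, -0.2675, 0.3683]
tool_rot: [-0.204, 0.979, 0.0, -0.0]
ft_force: [0.1, -0.7, 0.5]
grip_width: 0.0873
grip_force: 0.0
```

Run:
```python
from h import *
o=get_obs();print(o['time'],o['position'],o['q'])
rows([((.515,-.271,.088),113.4,0)])
s=shot('scene');t=shot('top')
a=cv2.resize(s['pixels'][150:310,130:330],None,fx=2.4,fy=2.4)
b=cv2.resize(t['pixels'][130:290,300:460],None,fx=2,fy=2)
out=np.zeros((400,800,3),np.uint8);out[:384,:480]=a;out[:320,480:]=b
cv2.imwrite('pics/above.png',out)
```

```text
2.35 [ 0.51475573 -0.26747562  0.36828471] [-6.71779140e-01  5.11718231e-01  1.58505280e+00  1.50887963e-04
  1.04500102e+00 -2.65264414e+00]
[[0.03,-0.08,2.91,0.0,0.0,0.002]]
```

View pics/above.png

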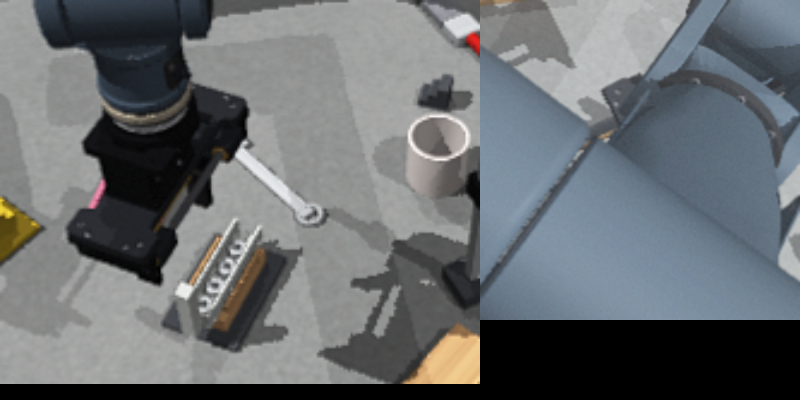

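The gripper sits above the post, with its fingers at crop (150,275) and (205,200) and the post top at (183,290). I'll check the projections before going down.

Run:
```python
from h import *
s=load('scene');S=cloud(s)
E=np.array(s['extrinsics'])
def pr(p):
    q=E[:3,:3]@np.array(p)+E[:3,3]; q=q*[1,-1,-1]
    u=cv2.projectPoints(q.reshape(1,3),np.zeros(3),np.zeros(3),np.array(s['camera_matrix']),np.array(s['D']))[0].ravel()
    return ((u-[130,150])*2.4).round(0)
p,R=cur();M=R.as_matrix()
for k in(-1,1): print('tip',pr(p+M@np.array([0,k*.051,.182])),p+M@np.array([0,k*.051,.182]))
print('post',pr([.515,-.271,.106]), 'lip',pr(np.array([.515,-.271,.033])+.135*np.array([-.397,.918,0])))
# finger tip points: dark, z .185-.2
m=(S[...,2]>.182)&(S[...,2]<.20)&(np.hypot(S[...,0]-p[0],S[...,1]-p[1])<.08)
q=S[m];l=(q[:,:2]-p[:2])@M[:2,1];w=(q[:,:2]-p[:2])@M[:2,0]
for sg in(-1,1):
    k=l*sg>0; print(k.sum(),l[k].min().round(4) if k.any() else 0,l[k].max().round(4) if k.any() else 0,w[k].min().round(4),w[k].max().round(4))
m=(S[...,2]>.1005)&(S[...,2]<.112)&(np.hypot(S[...,0]-.515,S[...,1]+.271)<.03);q=S[m];print(len(q),q.mean(0),q.min(0),q.max(0))
```

```text
tip [149. 280.] [ 0.53523199 -0.31471185  0.18632057]
tip [202. 198.] [ 0.49460164 -0.22115345  0.1862998 ]
post [184. 289.] lip [249. 231.]
26 -0.0542 -0.044 -0.0105 0.0113
29 0.0402 0.0517 -0.0112 0.003
41 [ 0.51509663 -0.27206903  0.10352366] [ 0.50589033 -0.28135262  0.10083846] [ 0.52399848 -0.26387959  0.10643985]
```

The projections agree with the picture, so I'll descend and grip.

move_arm:
  commands:
    - [[0.03,-0.08,0.6,0,0,0.002],[0.03,-0.08,1.2,0,0,0.002],[0.03,-0.08,1.8,0,0,0.002],[0.03,-0.08,2.4,0,0,0.002],[0.03,-0.08,2.75,0,0,0.002],[0.03,-0.08,2.9,0,0,0.002],[0.03,-0.08,2.9,0,0,0.002],[0.03,-0.08,2.9,0,0,0.002]]

```text
time: 3.45
position: [0.5154, -0.2727, 0.2527]
tool_rot: [-0.202, 0.979, -0.001, 0.001]
ft_force: [-0.9, 0.4, 0.4]
grip_width: 0.0872
grip_force: 0.0
```

move_arm:
  commands:
    - [[0,0,0,0,0,0],[0,0,0,0,0,0],[0,0,0,0,0,0],[0,0,0,0,0,0],[0,0,0,0,0,0],[0,0,0,0,0,0],[0,0,0,0,0,0],[0,0,0,0,0,0],[0,0,0,0,0,0],[0,0,0,0,0,0]]
  claw: 1
  squeeze: 50

```text
time: 4.7
position: [0.5149, -0.2723, 0.2518]
tool_rot: [-0.202, 0.979, 0.0, -0.0]
ft_force: [-1.2, 1.2, 0.1]
grip_width: 0.0159
grip_force: 50.0
```

Run:
```python
from h import *
o=get_obs();print(o)
p,R=cur();print('grip',p+G*R.as_matrix()[:,2],np.degrees(np.arctan2(*R.as_matrix()[1::-1,1])))
g=(.515,-.271,.088)
rows(ease((g,113.4,0),((.515,-.271,.21),113.4,0),12),start=(g,113.4,0))
```

```text
{'time': 4.7, 'q': array([-6.78194733e-01,  6.83199176e-01,  1.66057617e+00,  1.86736582e-04,
        7.98543698e-01, -2.65527163e+00]), 'joint_velocities': array([ 1.26376435e-03, -1.36262870e-03, -2.82735797e-04, -7.51281263e-04,
       -3.87409075e-06,  7.66499778e-04]), 'joint_torque': array([-4.21669967e-01, -4.40170491e+01, -1.16764846e+01, -1.82414800e-01,
       -2.87017375e-01, -4.50250927e-04]), 'position': array([ 0.51493117, -0.27230447,  0.25177632]), 'tool_rot': array([-2.01682191e-01,  9.79450947e-01,  3.22766727e-04, -1.79446684e-04]), 'ft_force': array([-1.1603256 ,  1.23480122,  0.10461932]), 'moment': array([0.26969444, 0.11737339, 0.01961018]), 'grip_force': 49.99747808515167, 'grip_width': 0.015862267080532493}
grip [ 0.51485217 -0.27221265  0.08777637] 113.27068961040665
[[0.0,0.0,-0.06,0.0,0.0,0.0],[0.0,0.0,-0.23,0.0,0.0,0.0],[0.0,0.0,-0.48,0.0,0.0,0.0],[0.0,0.0,-0.79,0.0,0.0,0.0],[0.0,0.0,-1.15,0.0,0.0,0.0],[0.0,0.0,-1.52,0.0,0.0,0.0],[0.0,0.0,-1.9,0.0,0.0,0.0],[0.0,0.0,-2.26,0.0,0.0,0.0],[0.0,0.0,-2.57,0.0,0.0,0.0],[0.0,0.0,-2.82,0.0,0.0,0.0],[0.0,0.0,-2.99,0.0,0.0,0.0],[0.0,0.0,-3.05,0.0,0.0,0.0]]
```

move_arm:
  commands:
    - [[0,0,-0.06,0,0,0],[0,0,-0.23,0,0,0],[0,0,-0.48,0,0,0],[0,0,-0.79,0,0,0],[0,0,-1.15,0,0,0],[0,0,-1.52,0,0,0],[0,0,-1.9,0,0,0],[0,0,-2.26,0,0,0],[0,0,-2.57,0,0,0],[0,0,-2.82,0,0,0],[0,0,-2.99,0,0,0],[0,0,-3.05,0,0,0]]

```text
time: 6.2
position: [0.5151, -0.2725, 0.3741]
tool_rot: [-0.202, 0.979, -0.0, 0.0]
ft_force: [-0.0, -0.2, -1.4]
grip_width: 0.0157
grip_force: 50.0
```

Run:
```python
from h import *
o=get_obs();print(o['time'],o['grip_width'],o['grip_force'],o['ft_force'],o['tool_rot'])
s=shot('scene');t=shot('top')
out=np.zeros((400,800,3),np.uint8);out[:384,:480]=cv2.resize(s['pixels'][150:310,130:330],None,fx=2.4,fy=2.4);out[:320,480:]=cv2.resize(t['pixels'][130:290,300:460],None,fx=2,fy=2)
cv2.imwrite('pics/lift.png',out)
S=cloud(s);p,R=cur();M=R.as_matrix();g=p+G*M[:,2]
q=S.reshape(-1,3);q=q[~np.isnan(q).any(1)]-g; L=np.c_[q@M[:,1],q@M[:,0],-q@M[:,2]]
m=(abs(L[:,1])<.025)&(L[:,0]>.02)&(L[:,0]<.15)&(L[:,2]>-.065)&(L[:,2]<-.025);L=L[m]
for a in np.arange(.02,.15,.02):
    k=L[(L[:,0]>=a)&(L[:,0]<a+.02)]
    if len(k): print(a.round(2),len(k),'top z',np.percentile(k[:,2],95).round(4),'y',k[:,1].min().round(4),k[:,1].max().round(4))
print('xmax',L[:,0].max())
```

```text
6.2 0.015717065347281407 50.002711427077884 [-0.01275903 -0.1536799  -1.42853744] [-2.01704823e-01  9.79446346e-01 -1.11894226e-04  8.69700827e-05]
0.02 67 top z -0.0347 y -0.0161 0.0066
0.04 96 top z -0.0358 y -0.0169 0.0148
0.06 114 top z -0.0346 y -0.0167 0.016
0.08 91 top z -0.0361 y -0.0168 0.0149
0.1 78 top z -0.0352 y -0.0167 0.0148
0.12 68 top z -0.0345 y -0.0164 0.016
xmax 0.134064909480539
```

View pics/lift.png

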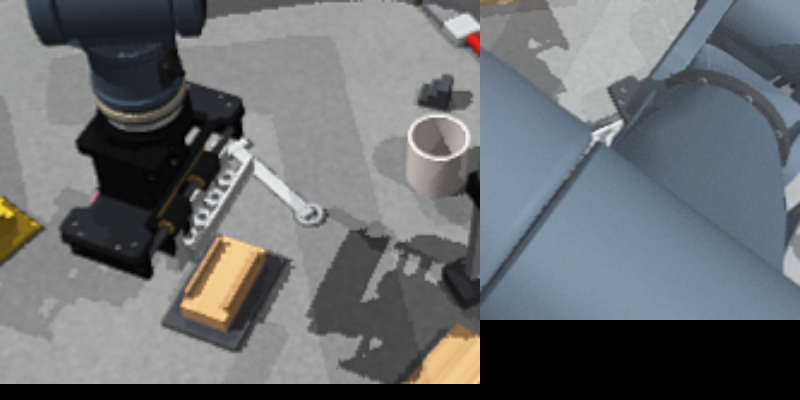

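The chute is level in the grip with all four nuts in it, and the rest is clear. Next comes a smooth carry to the jar, staying on the robot side of the gauge and bottle.

Run:
```python
from h import *
p,R=cur();M=R.as_matrix();g0=p+G*M[:,2]
yaw=20.;d=np.array([np.cos(np.radians(yaw)),np.sin(np.radians(yaw)),0])
C=grip_at_lip(np.array([.6186,.244,.135])-.008*d,yaw,0);print(C)
ctl=np.array([.37,-.02,.21]);N=33
s=np.arange(1,N+1)/N;s=s*s*(3-2*s)
T=[((1-k)**2*g0+2*k*(1-k)*ctl+k*k*C,113.3+(yaw-113.3)*k,0) for k in s]
rows(T[:11],start=(g0,113.3,0));rows(T[11:22],start=T[10]);rows(T[22:],start=T[21])
```

```text
[0.48422396 0.19509112 0.19      ]
[[0.0,0.04,-0.0,0.0,0.0,0.004],[0.02,0.15,-0.0,0.0,0.0,0.017],[0.04,0.33,0.0,0.0,0.0,0.038],[0.06,0.58,0.0,0.0,0.0,0.066],[0.08,0.88,0.0,0.0,0.0,0.101],[0.1,1.23,0.0,0.0,0.0,0.142],[0.12,1.63,0.01,0.0,0.0,0.189],[0.12,2.06,0.01,0.0,0.0,0.241],[0.12,2.53,0.02,0.0,0.0,0.297],[0.1,3.01,0.02,0.0,0.0,0.358],[0.06,3.52,0.03,0.0,0.0,0.422]]
[[0.16,0.5,0.01,0.0,0.0,0.067],[0.3,1.01,0.02,0.0,0.0,0.137],[0.42,1.53,0.04,0.0,0.0,0.208],[0.51,2.06,0.06,0.0,0.0,0.281],[0.58,2.59,0.08,0.0,0.0,0.355],[0.62,3.12,0.1,0.0,0.0,0.429],[0.64,3.65,0.13,0.0,0.0,0.503],[0.63,4.17,0.15,0.0,0.0,0.576],[0.59,4.67,0.18,0.0,0.0,0.647],[0.54,5.15,0.21,0.0,0.0,0.717],[0.46,5.62,0.24,0.0,0.0,0.784]]
[[0.25,0.38,0.03,0.0,0.0,0.064],[0.46,0.75,0.06,0.0,0.0,0.125],[0.65,1.11,0.09,0.0,0.0,0.181],[0.81,1.45,0.12,0.0,0.0,0.233],[0.95,1.76,0.14,0.0,0.0,0.28],[1.07,2.03,0.17,0.0,0.0,0.321],[1.16,2.27,0.19,0.0,0.0,0.356],[1.23,2.47,0.2,0.0,0.0,0.384],[1.28,2.61,0.21,0.0,0.0,0.405],[1.31,2.71,0.22,0.0,0.0,0.418],[1.32,2.74,0.23,0.0,0.0,0.422]]
```

move_arm:
  commands:
    - [[0,0.04,0,0,0,0.004],[0.02,0.15,0,0,0,0.017],[0.04,0.33,0,0,0,0.038],[0.06,0.58,0,0,0,0.066],[0.08,0.88,0,0,0,0.101],[0.1,1.23,0,0,0,0.142],[0.12,1.63,0.01,0,0,0.189],[0.12,2.06,0.01,0,0,0.241],[0.12,2.53,0.02,0,0,0.297],[0.1,3.01,0.02,0,0,0.358],[0.06,3.52,0.03,0,0,0.422]]

```text
time: 7.68
position: [0.4565, -0.143, 0.3728]
tool_rot: [0.009, 1.0, 0.0, -0.0]
ft_force: [-0.3, 1.1, -3.3]
grip_width: 0.0156
grip_force: 50.0
```

move_arm:
  commands:
    - [[0.16,0.5,0.01,0,0,0.067],[0.3,1.01,0.02,0,0,0.137],[0.42,1.53,0.04,0,0,0.208],[0.51,2.06,0.06,0,0,0.281],[0.58,2.59,0.08,0,0,0.355],[0.62,3.12,0.1,0,0,0.429],[0.64,3.65,0.13,0,0,0.503],[0.63,4.17,0.15,0,0,0.576],[0.59,4.67,0.18,0,0,0.647],[0.54,5.15,0.21,0,0,0.717],[0.46,5.62,0.24,0,0,0.784]]

```text
time: 9.05
position: [0.4416, 0.0819, 0.3631]
tool_rot: [0.391, 0.921, -0.0, -0.0]
ft_force: [0.5, 1.0, -3.1]
grip_width: 0.0157
grip_force: 50.0
```

move_arm:
  commands:
    - [[0.25,0.38,0.03,0,0,0.064],[0.46,0.75,0.06,0,0,0.125],[0.65,1.11,0.09,0,0,0.181],[0.81,1.45,0.12,0,0,0.233],[0.95,1.76,0.14,0,0,0.28],[1.07,2.03,0.17,0,0,0.321],[1.16,2.27,0.19,0,0,0.356],[1.23,2.47,0.2,0,0,0.384],[1.28,2.61,0.21,0,0,0.405],[1.31,2.71,0.22,0,0,0.418],[1.32,2.74,0.23,0,0,0.422],[1.32,2.74,0.23,0,0,0.422]]

```text
time: 10.55
position: [0.4841, 0.1951, 0.3538]
tool_rot: [0.574, 0.819, -0.0, -0.0]
ft_force: [0.1, -0.4, -1.5]
grip_width: 0.0156
grip_force: 50.0
```

```bash
cat > look.py <<'E'
from h import *
import sys
o=get_obs();print(o['time'],o['grip_width'],o['q'].round(2),o['ft_force'].round(1))
p,R=cur();M=R.as_matrix();g=p+G*M[:,2];print('grip',g.round(4),'lip nominal',(g+.135*M[:,1]+.055*M[:,2]).round(4))
s=shot('scene');t=shot('top')
out=np.zeros((400,800,3),np.uint8);out[:400,:400]=cv2.resize(s['pixels'][130:250,300:420],(400,400));out[:400,400:]=cv2.resize(t['pixels'][100:220,130:250],(400,400))
cv2.imwrite('pics/'+sys.argv[1],out)
for nm,c in(('scene',s),('top',t)):
    q=cloud(c).reshape(-1,3);q=q[~np.isnan(q).any(1)]
    m=(q[:,2]>.092)&(q[:,2]<.106)&(np.hypot(q[:,0]-.6186,q[:,1]-.244)<.03);print(nm,'rim',m.sum(),q[m].min(0).round(4),q[m].max(0).round(4))
    k=q-g;L=np.c_[k@M[:,1],k@M[:,0],-k@M[:,2]]
    m=(abs(L[:,1])<.02)&(L[:,0]>.115)&(L[:,0]<.15)&(L[:,2]>-.065)&(L[:,2]<-.025)
    if m.sum(): print(nm,'lip zone',m.sum(),L[m].min(0).round(4),L[m].max(0).round(4))
E
python3 look.py atjar.png
```

```text
10.55 0.01559053779157161 [ 0.17  0.46  1.74 -0.    0.94 -0.18] [ 0.1 -0.4 -1.5]
grip [0.484  0.1951 0.1898] lip nominal [0.6108 0.2413 0.1347]
scene rim 92 [0.5928 0.2154 0.0924] [0.6447 0.2687 0.1014]
scene lip zone 99 [ 0.1151 -0.02   -0.0608] [ 0.1335  0.0155 -0.0343]Traceback (most recent call last):
  File "look.py", line 10, in <module>
    m=(q[:,2]>.092)&(q[:,2]<.106)&(np.hypot(q[:,0]-.6186,q[:,1]-.244)<.03);print(nm,'rim',m.sum(),q[m].min(0).round(4),q[m].max(0).round(4))
                                                                                                  ~~~~~~~~^^^
    return umr_minimum(a, axis, None, out, keepdims, initial, where)
ValueError: zero-size array to reduction operation minimum which has no identity
```

View pics/atjar.png

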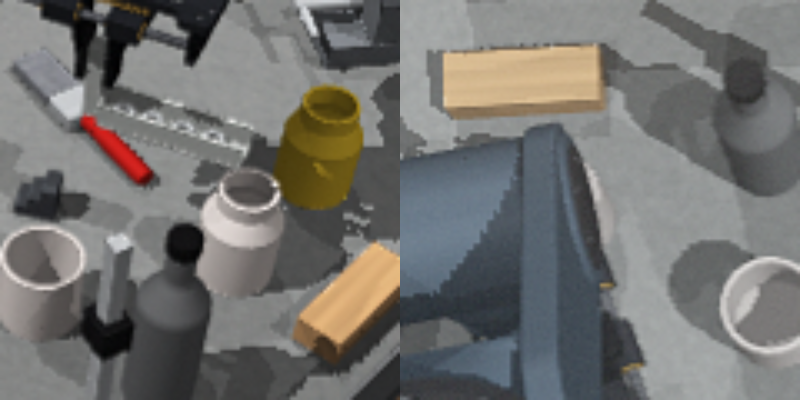

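The scene crop shows all four nuts in the level chute, with the lip at about (245,155) over the white jar's mouth at (250,190). The measured lip and rim agree. Now a slow tilt, turning about the lip.

Run:
```python
from h import *
yaw=20.;d=np.array([np.cos(np.radians(yaw)),np.sin(np.radians(yaw)),0])
L0=np.array([.6186,.2435,0])-.008*d
p,R=cur();g0=p+G*R.as_matrix()[:,2]
th=list(14*(lambda s:s*s*(3-2*s))(np.arange(1,11)/10))+list(14+np.arange(1,23)*.7)+list(29.4+np.arange(1,13)*1.3)
T=[]
for i,t in enumerate(th):
    z=.135-.025*min(1,(i+1)/10); T.append((grip_at_lip(L0+[0,0,z],yaw,t),yaw,t))
prev=(g0,yaw,0)
for a,b in((0,10),(10,21),(21,32),(32,44)):
    rows(T[a:b],start=prev);prev=T[b-1]
print(th[-1])
```

```text
[[-0.01,0.04,0.03,0.007,0.0,0.0],[-0.01,0.14,0.04,0.025,-0.0,0.0],[-0.01,0.3,0.01,0.053,0.0,0.0],[-0.01,0.48,-0.03,0.086,0.0,-0.0],[-0.01,0.69,-0.06,0.122,0.0,0.0],[-0.01,0.91,-0.09,0.158,0.0,0.0],[-0.01,1.11,-0.11,0.192,0.0,-0.0],[-0.01,1.27,-0.11,0.219,0.0,0.0],[-0.01,1.38,-0.08,0.238,0.0,0.0],[-0.01,1.43,-0.03,0.244,-0.0,-0.0]]
[[0.0,0.07,-0.04,0.012,0.0,0.0],[0.0,0.13,-0.08,0.024,0.0,0.0],[0.0,0.2,-0.12,0.037,0.0,0.0],[0.0,0.27,-0.16,0.049,0.0,0.0],[0.0,0.34,-0.2,0.061,0.0,0.0],[0.0,0.41,-0.23,0.073,0.0,0.0],[0.0,0.48,-0.27,0.086,0.0,0.0],[0.0,0.55,-0.3,0.098,0.0,0.0],[0.0,0.62,-0.34,0.11,0.0,-0.0],[0.0,0.69,-0.37,0.122,0.0,0.0],[0.0,0.76,-0.4,0.134,0.0,0.0]]
[[0.0,0.07,-0.04,0.012,-0.0,0.0],[0.0,0.13,-0.08,0.024,0.0,-0.0],[0.0,0.2,-0.12,0.037,-0.0,-0.0],[-0.0,0.27,-0.16,0.049,0.0,0.0],[0.0,0.34,-0.2,0.061,0.0,-0.0],[0.0,0.41,-0.23,0.073,0.0,-0.0],[0.0,0.48,-0.27,0.086,0.0,0.0],[0.0,0.55,-0.3,0.098,0.0,0.0],[0.0,0.62,-0.34,0.11,0.0,-0.0],[-0.0,0.69,-0.37,0.122,-0.0,-0.0],[0.0,0.76,-0.4,0.134,0.0,0.0]]
[[0.0,0.13,-0.08,0.023,0.0,-0.0],[0.0,0.25,-0.15,0.045,-0.0,-0.0],[-0.0,0.38,-0.22,0.068,0.0,0.0],[-0.0,0.51,-0.28,0.091,-0.0,-0.0],[-0.0,0.64,-0.35,0.113,-0.0,-0.0],[-0.0,0.77,-0.41,0.136,-0.0,-0.0],[-0.0,0.91,-0.46,0.159,-0.0,-0.0],[0.0,1.04,-0.52,0.182,-0.0,0.0],[-0.0,1.18,-0.57,0.204,0.0,-0.0],[0.0,1.32,-0.62,0.227,0.0,0.0],[-0.0,1.46,-0.66,0.25,-0.0,0.0],[0.0,1.6,-0.71,0.272,-0.0,0.0]]
45.0
```

move_arm:
  commands:
    - [[0,0.04,0.03,0.007,0,0],[0,0.14,0.04,0.025,0,0],[0,0.3,0.01,0.053,0,0],[0,0.48,-0.03,0.086,0,0],[0,0.69,-0.06,0.122,0,0],[0,0.91,-0.09,0.158,0,0],[0,1.11,-0.11,0.192,0,0],[0,1.27,-0.11,0.219,0,0],[0,1.38,-0.08,0.238,0,0],[0,1.43,-0.03,0.244,0,0]]

```text
time: 11.9
position: [0.5383, 0.2149, 0.3548]
tool_rot: [0.569, 0.813, -0.1, -0.07]
ft_force: [0.4, -0.6, -2.8]
grip_width: 0.0157
grip_force: 50.0
```

```bash
sed -i "s/;print(nm,'rim',m.sum(),/\n    if m.sum(): print(nm,'rim',m.sum(),/" look.py; python3 look.py tilt14.png
```

```text
11.9 0.015719529347759977 [ 0.2   0.57  1.53 -0.04  1.29 -0.14] [ 0.4 -0.6 -2.8]
grip [0.5011 0.2013 0.1956] lip nominal [0.6117 0.2415 0.1097]
scene rim 76 [0.5994 0.2165 0.0921] [0.6449 0.2699 0.1003]
scene lip zone 95 [ 0.115  -0.0199 -0.0622] [ 0.1484  0.0195 -0.0333]
top rim 19 [0.6141 0.2212 0.0929] [0.634  0.2292 0.1053]
top lip zone 1 [ 0.1355 -0.0187 -0.0647] [ 0.1355 -0.0187 -0.0647]
```

View pics/tilt14.png

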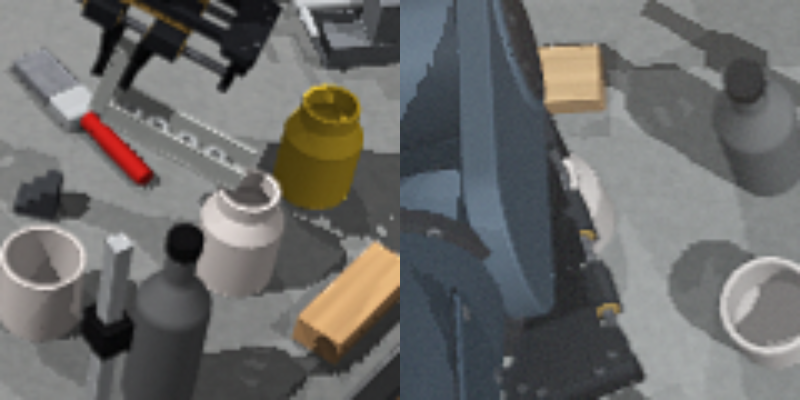

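The tilt is 14° and the nuts have stayed put. The lip is at crop (252,178), just above and inside the jar mouth, so I'll keep tilting slowly.

move_arm:
  commands:
    - [[0,0.07,-0.04,0.012,0,0],[0,0.13,-0.08,0.024,0,0],[0,0.2,-0.12,0.037,0,0],[0,0.27,-0.16,0.049,0,0],[0,0.34,-0.2,0.061,0,0],[0,0.41,-0.23,0.073,0,0],[0,0.48,-0.27,0.086,0,0],[0,0.55,-0.3,0.098,0,0],[0,0.62,-0.34,0.11,0,0],[0,0.69,-0.37,0.122,0,0],[0,0.76,-0.4,0.134,0,0]]

```text
time: 13.38
position: [0.5695, 0.2263, 0.3633]
tool_rot: [0.563, 0.804, -0.154, -0.108]
ft_force: [0.3, -0.3, -1.2]
grip_width: 0.0158
grip_force: 50.0
```

move_arm:
  commands:
    - [[0,0.07,-0.04,0.012,0,0],[0,0.13,-0.08,0.024,0,0],[0,0.2,-0.12,0.037,0,0],[0,0.27,-0.16,0.049,0,0],[0,0.34,-0.2,0.061,0,0],[0,0.41,-0.23,0.073,0,0],[0,0.48,-0.27,0.086,0,0],[0,0.55,-0.3,0.098,0,0],[0,0.62,-0.34,0.11,0,0],[0,0.69,-0.37,0.122,0,0],[0,0.76,-0.4,0.134,0,0]]

```text
time: 14.75
position: [0.6016, 0.2379, 0.3669]
tool_rot: [0.555, 0.792, -0.208, -0.145]
ft_force: [0.0, 0.4, -1.2]
grip_width: 0.0156
grip_force: 50.0
```

```bash
python3 look.py tilt30.png
```

```text
14.75 0.015613890819307977 [ 0.22  0.7   1.25 -0.07  1.7  -0.12] [ 0.   0.4 -1.2]
grip [0.526  0.2104 0.224 ] lip nominal [0.6112 0.2414 0.1098]
scene rim 81 [0.5975 0.2155 0.0923] [0.6447 0.2701 0.103 ]
scene lip zone 97 [ 0.1151 -0.0199 -0.0644] [ 0.1405  0.0189 -0.035 ]
top rim 15 [0.6117 0.2206 0.0968] [0.6337 0.2258 0.1023]
top lip zone 2 [ 0.1387 -0.0196 -0.0642] [ 0.1402 -0.0187 -0.0626]
```

View pics/tilt30.png

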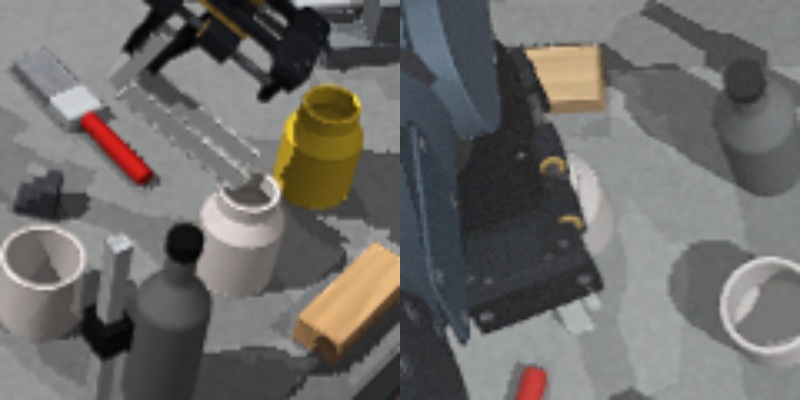

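At 29° the chute already looks empty, and no nut shows on the bench around the jar. I'll tilt to 45° to make sure, then look into the channel.

move_arm:
  commands:
    - [[0,0.13,-0.08,0.023,0,0],[0,0.25,-0.15,0.045,0,0],[0,0.38,-0.22,0.068,0,0],[0,0.51,-0.28,0.091,0,0],[0,0.64,-0.35,0.113,0,0],[0,0.77,-0.41,0.136,0,0],[0,0.91,-0.46,0.159,0,0],[0,1.04,-0.52,0.182,0,0],[0,1.18,-0.57,0.204,0,0],[0,1.32,-0.62,0.227,0,0],[0,1.46,-0.66,0.25,0,0],[0,1.6,-0.71,0.272,0,0]]

```text
time: 16.35
position: [0.6673, 0.2618, 0.3601]
tool_rot: [0.53, 0.757, -0.314, -0.22]
ft_force: [0.4, 0.2, -1.8]
grip_width: 0.0156
grip_force: 50.0
```

Run:
```python
from h import *
o=get_obs();print(o['time'],o['grip_width'],o['q'].round(2))
p,R=cur();M=R.as_matrix();g0=p+G*M[:,2]
s=shot('scene');q=cloud(s).reshape(-1,3);q=q[~np.isnan(q).any(1)]-g0
L=np.c_[q@M[:,1],q@M[:,0],-q@M[:,2]];m=(abs(L[:,1])<.009)&(L[:,0]>.015)&(L[:,0]<.13)&(L[:,2]>-.065)&(L[:,2]<-.03);k=L[m]
print('inside heights above floor',len(k),(np.percentile(k[:,2],[5,50,95,100])+.055).round(4))
# way back: raise + untilt (16 rows), carry (33), lower (14)
yaw=20.;B=(g0,yaw,45.)
C=(np.array([.48,.193,.21]),yaw,0.)
T1=ease(B,C,12)
H=np.array([.5149,-.2722,.21]);ctl=np.array([.37,-.02,.21]);N=24
s=np.arange(1,N+1)/N;s=s*s*(3-2*s)
T2=[((1-a)**2*C[0]+2*a*(1-a)*ctl+a*a*H,yaw+(113.27-yaw)*a,0) for a in s]
rows(T1,start=B);rows(T2[:12],start=C);rows(T2[12:],start=T2[11])
for i in T1: # lip heights
    pp,RR=pose(*i);MM=RR.as_matrix();l=i[0]+.135*MM[:,1]+.058*MM[:,2];print(l.round(3).tolist(),end=' ')
```

```text
16.35 0.015559055998957615 [ 0.23  0.86  0.97 -0.09  2.09 -0.13]
inside heights above floor 20 [0.0012 0.0083 0.018  0.0197]
[[-0.0,-0.08,0.04,-0.015,0.0,0.0],[-0.0,-0.3,0.16,-0.058,0.0,0.0],[-0.0,-0.64,0.36,-0.123,0.0,0.0],[-0.0,-1.06,0.62,-0.204,0.0,-0.0],[-0.01,-1.52,0.96,-0.295,0.0,0.0],[-0.01,-2.01,1.35,-0.393,0.0,0.0],[-0.01,-2.47,1.78,-0.49,0.0,-0.0],[-0.01,-2.9,2.22,-0.582,0.0,0.0],[-0.01,-3.26,2.62,-0.663,-0.0,-0.0],[-0.01,-3.53,2.96,-0.727,0.0,0.0],[-0.02,-3.71,3.2,-0.77,0.0,0.0],[-0.02,-3.77,3.28,-0.785,0.0,0.0]]
[[-0.04,-0.04,0.0,0.0,0.0,-0.008],[-0.16,-0.17,0.0,0.0,0.0,-0.032],[-0.35,-0.37,0.0,0.0,0.0,-0.07],[-0.62,-0.62,0.0,0.0,0.0,-0.121],[-0.95,-0.92,0.0,0.0,0.0,-0.183],[-1.35,-1.24,0.0,0.0,0.0,-0.254],[-1.8,-1.57,0.0,0.0,0.0,-0.335],[-2.32,-1.9,0.0,0.0,0.0,-0.422],[-2.88,-2.22,0.0,0.0,0.0,-0.515],[-3.5,-2.51,0.0,0.0,0.0,-0.612],[-4.15,-2.77,0.0,0.0,0.0,-0.712],[-4.84,-2.99,0.0,0.0,0.0,-0.814]]
[[-0.36,-0.64,0.0,0.0,0.0,-0.102],[-0.77,-1.25,0.0,0.0,0.0,-0.202],[-1.2,-1.84,0.0,0.0,0.0,-0.299],[-1.66,-2.39,0.0,0.0,0.0,-0.392],[-2.13,-2.9,0.0,0.0,0.0,-0.479],[-2.6,-3.36,0.0,0.0,0.0,-0.56],[-3.04,-3.76,0.0,0.0,0.0,-0.631],[-3.44,-4.1,0.0,0.0,0.0,-0.693],[-3.78,-4.38,0.0,0.0,0.0,-0.744],[-4.04,-4.59,0.0,0.0,0.0,-0.782],[-4.21,-4.71,0.0,0.0,0.0,-0.806],[-4.27,-4.76,0.0,0.0,0.0,-0.814]]
[0.61, 0.241, 0.108] [0.611, 0.241, 0.109] [0.613, 0.242, 0.11] [0.614, 0.242, 0.113] [0.615, 0.243, 0.117] [0.615, 0.243, 0.122] [0.615, 0.242, 0.128] [0.614, 0.242, 0.135] [0.611, 0.241, 0.141] [0.609, 0.24, 0.147] [0.608, 0.239, 0.151] [0.607, 0.239, 0.152]
```

move_arm:
  commands:
    - [[0,-0.08,0.04,-0.015,0,0],[0,-0.3,0.16,-0.058,0,0],[0,-0.64,0.36,-0.123,0,0],[0,-1.06,0.62,-0.204,0,0],[-0.01,-1.52,0.96,-0.295,0,0],[-0.01,-2.01,1.35,-0.393,0,0],[-0.01,-2.47,1.78,-0.49,0,0],[-0.01,-2.9,2.22,-0.582,0,0],[-0.01,-3.26,2.62,-0.663,0,0],[-0.01,-3.53,2.96,-0.727,0,0],[-0.02,-3.71,3.2,-0.77,0,0],[-0.02,-3.77,3.28,-0.785,0,0]]

```text
time: 17.9
position: [0.4783, 0.1924, 0.3743]
tool_rot: [0.574, 0.819, 0.0, -0.0]
ft_force: [0.1, -0.2, -1.8]
grip_width: 0.0154
grip_force: 50.0
```

```bash
python3 look.py back.png
```

```text
17.9 0.01542849359498966 [ 0.17  0.42  1.74  0.    0.98 -0.18] [ 0.1 -0.2 -1.8]
grip [0.4783 0.1924 0.2103] lip nominal [0.6051 0.2386 0.1553]
scene rim 97 [0.5927 0.2148 0.0922] [0.6455 0.2694 0.1011]
scene lip zone 102 [ 0.115  -0.0199 -0.0619] [ 0.1336  0.0149 -0.0333]
```

View pics/back.png

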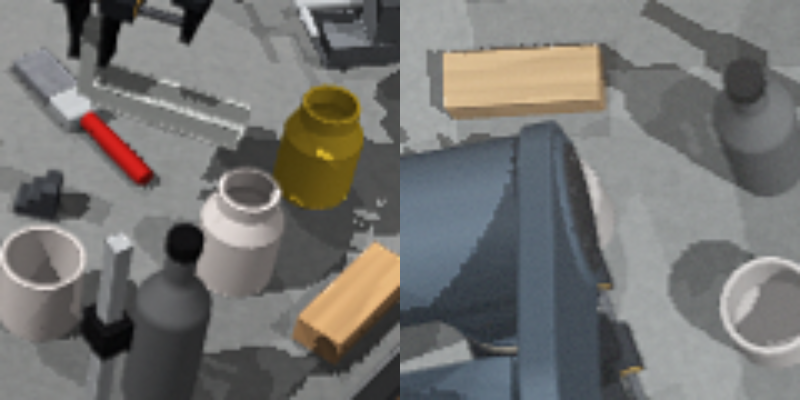

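The chute is empty (crop 90-245, 80-145), the jar at (240,230) is upright and unmoved, and no nut has spilled. Carrying the chute back.

move_arm:
  commands:
    - [[-0.04,-0.04,0,0,0,-0.008],[-0.16,-0.17,0,0,0,-0.032],[-0.35,-0.37,0,0,0,-0.07],[-0.62,-0.62,0,0,0,-0.121],[-0.95,-0.92,0,0,0,-0.183],[-1.35,-1.24,0,0,0,-0.254],[-1.8,-1.57,0,0,0,-0.335],[-2.32,-1.9,0,0,0,-0.422],[-2.88,-2.22,0,0,0,-0.515],[-3.5,-2.51,0,0,0,-0.612],[-4.15,-2.77,0,0,0,-0.712],[-4.84,-2.99,0,0,0,-0.814]]

```text
time: 19.5
position: [0.4335, -0.0312, 0.3738]
tool_rot: [0.2, 0.98, 0.0, 0.0]
ft_force: [-0.0, -0.2, -1.7]
grip_width: 0.0151
grip_force: 50.0
```

move_arm:
  commands:
    - [[-0.36,-0.64,0,0,0,-0.102],[-0.77,-1.25,0,0,0,-0.202],[-1.2,-1.84,0,0,0,-0.299],[-1.66,-2.39,0,0,0,-0.392],[-2.13,-2.9,0,0,0,-0.479],[-2.6,-3.36,0,0,0,-0.56],[-3.04,-3.76,0,0,0,-0.631],[-3.44,-4.1,0,0,0,-0.693],[-3.78,-4.38,0,0,0,-0.744],[-4.04,-4.59,0,0,0,-0.782],[-4.21,-4.71,0,0,0,-0.806],[-4.27,-4.76,0,0,0,-0.814]]

```text
time: 21.0
position: [0.5149, -0.273, 0.3735]
tool_rot: [-0.202, 0.979, 0.0, 0.0]
ft_force: [-0.9, -0.2, -1.1]
grip_width: 0.0153
grip_force: 50.0
```

move_arm:
  commands:
    - [[0,0,0,0,0,0],[0,0,0,0,0,0]]

```text
time: 21.25
position: [0.5146, -0.2721, 0.3737]
tool_rot: [-0.202, 0.979, 0.0, 0.0]
ft_force: [0.2, 0.1, -1.1]
grip_width: 0.0152
grip_force: 50.0
```

Run:
```python
from h import *
s=shot('scene');S=cloud(s);p,R=cur();M=R.as_matrix();g=p+G*M[:,2];print(g,get_obs()['time'])
q=S.reshape(-1,3);q=q[~np.isnan(q).any(1)]
k=q-g;L=np.c_[k@M[:,1],k@M[:,0],-k@M[:,2]]
m=(abs(L[:,1])<.025)&(L[:,0]>.02)&(L[:,0]<.15)&(L[:,2]>-.065)&(L[:,2]<-.025);K=L[m]
for a in np.arange(.02,.15,.02):
    j=K[(K[:,0]>=a)&(K[:,0]<a+.02)]
    if len(j): print(a.round(2),len(j),'top z',np.percentile(j[:,2],95).round(4),'y',j[:,1].min().round(4),j[:,1].max().round(4))
print('xmax',K[:,0].max())
# rest cheeks/deck in home chute frame
k=q-np.array([.5149,-.2722,.088]);d=np.array([np.cos(np.radians(113.27)),np.sin(np.radians(113.27))]);L=np.c_[k[:,:2]@d,k[:,:2]@[-d[1],d[0]],q[:,2]]
m=(L[:,2]>.026)&(L[:,2]<.048)&(abs(L[:,1])<.05)&(L[:,0]>-.02)&(L[:,0]<.16);J=L[m];print('deck+cheeks',len(J),J.min(0).round(4),J.max(0).round(4),cv2.minAreaRect(J[:,:2].astype(np.float32)))
rows([((.5149,-.2722,.088),113.27,0)])
```

```text
[ 0.51475572 -0.27201671  0.20970569] 21.3
0.02 66 top z -0.0362 y -0.0163 0.008
0.04 92 top z -0.0363 y -0.0169 0.0153
0.06 114 top z -0.0358 y -0.0162 0.015
0.08 87 top z -0.0363 y -0.0163 0.0154
0.1 87 top z -0.0366 y -0.0168 0.0153
0.12 77 top z -0.0348 y -0.0161 0.0159
xmax 0.1338649194839551
deck+cheeks 625 [ 0.0218 -0.0249  0.026 ] [0.1236 0.029  0.0427] ((0.07268397510051727, 0.0022619329392910004), (0.10177314281463623, 0.0538596510887146), 0.32488903403282166)
[[-0.0,-0.01,3.04,0.0,0.001,0.0]]
```

The chute hasn't shifted in the grip and lines up with the rest, so I'll lower it.

move_arm:
  commands:
    - [[0,-0.01,0.08,0,0,0],[0,-0.01,0.3,0,0,0],[0,-0.01,0.65,0,0,0],[0,-0.01,1.05,0,0,0],[0,-0.01,1.45,0,0,0],[0,-0.01,1.85,0,0,0],[0,-0.01,2.25,0,0,0],[0,-0.01,2.55,0,0,0],[0,-0.01,2.75,0,0,0],[0,-0.01,2.9,0,0,0],[0,-0.01,2.97,0,0,0],[0,-0.01,3,0,0,0]]

```text
time: 22.8
position: [0.5152, -0.273, 0.2539]
tool_rot: [-0.202, 0.979, -0.0, 0.001]
ft_force: [-0.1, -1.2, -1.7]
grip_width: 0.0159
grip_force: 50.0
```

move_arm:
  commands:
    - [[0,0,0.02,0,0,0],[0,0,0.02,0,0,0],[0,0,0.02,0,0,0]]

```text
time: 23.18
position: [0.5152, -0.273, 0.2532]
tool_rot: [-0.202, 0.979, -0.0, 0.001]
ft_force: [-0.2, -0.0, -3.0]
grip_width: 0.0157
grip_force: 50.0
```

move_arm:
  commands:
    - [[0,0,0.02,0,0,0],[0,0,0.03,0,0,0],[0,0,0.03,0,0,0]]

```text
time: 23.55
position: [0.5152, -0.273, 0.2518]
tool_rot: [-0.202, 0.979, 0.0, 0.001]
ft_force: [-1.4, 0.0, 0.4]
grip_width: 0.0156
grip_force: 50.0
```

Run:
```python
from h import *
o=get_obs();p,R=cur();M=R.as_matrix();print(o['time'],(p+G*M[:,2]).round(4),o['ft_force'],o['moment'],o['position'])
```

```text
23.55 [ 0.5153 -0.2729  0.0878] [-1.43239753e+00  4.68819669e-04  3.97095597e-01] [ 0.03469694  0.035982   -0.01182495] [ 0.51517648 -0.27295119  0.25183954]
```

The weight is on the rest (Fz about 0 at the original height). I'll release and rise.

move_arm:
  commands:
    - [[0,0,0,0,0,0],[0,0,0,0,0,0],[0,0,0,0,0,0],[0,0,0,0,0,0],[0,0,0,0,0,0],[0,0,0,0,0,0],[0,0,0,0,0,0],[0,0,0,0,0,0]]
  claw: -1

```text
time: 24.55
position: [0.5151, -0.2729, 0.2517]
tool_rot: [-0.202, 0.979, 0.0, 0.0]
ft_force: [-0.1, 0.1, 0.6]
grip_width: 0.0847
grip_force: 0.0
```

move_arm:
  commands:
    - [[0,0,-0.1,0,0,0],[0,0,-0.5,0,0,0],[0,0,-1.1,0,0,0],[0,0,-2,0,0,0],[0,0,-3,0,0,0],[0,0,-4,0,0,0],[0.5,-1,-4.5,0,0,0],[1.5,-2,-4.5,0,0,0],[2.5,-3,-4.5,0,0,0],[3,-3.5,-4.5,0,0,0],[3,-3.5,-4.5,0,0,0]]

```text
time: 25.92
position: [0.475, -0.4374, 0.4315]
tool_rot: [-0.187, 0.982, -0.005, -0.009]
ft_force: [1.0, 0.3, 0.2]
grip_width: 0.0865
grip_force: 0.0
```

Run:
```python
from h import *
o=get_obs();print(o['time'],o['grip_width'],o['position'])
s=shot('scene');t=shot('top');S=cloud(s)
out=np.zeros((420,800,3),np.uint8);out[:400,:400]=cv2.resize(s['pixels'][190:310,165:285],(400,400));out[:,400:]=cv2.resize(t['pixels'][80:290,100:300],(400,420))
cv2.imwrite('pics/end.png',out)
m=(S[...,2]>.1005)&(S[...,2]<.112)&(np.hypot(S[...,0]-.515,S[...,1]+.271)<.03);q=S[m];print('post',len(q),q.mean(0).round(4))
m=(S[...,2]>.048)&(S[...,2]<.062)&(np.hypot(S[...,0]-.4868,S[...,1]+.2057)<.1);p=S[m];print(cv2.minAreaRect(p[:,:2].astype(np.float32)),p[:,2].mean())
T=cloud(t);q=T[(T[...,2]>.003)&(T[...,2]<.065)&(np.hypot(T[...,0]-.6187,T[...,1]-.244)<.021)];print('inside jar',len(q),np.percentile(q[:,2],[10,50,90]).round(4) if len(q) else '')
```

```text
25.925 0.08650398079382232 [ 0.47504724 -0.43737055  0.43148025]
post 47 [ 0.5171 -0.275   0.1037]
((0.4915933310985565, -0.21749374270439148), (0.03403106704354286, 0.14151586592197418), 23.717445373535156) 0.0521227649132851
inside jar 24 [0.0041 0.0127 0.0175]
```

View pics/end.png

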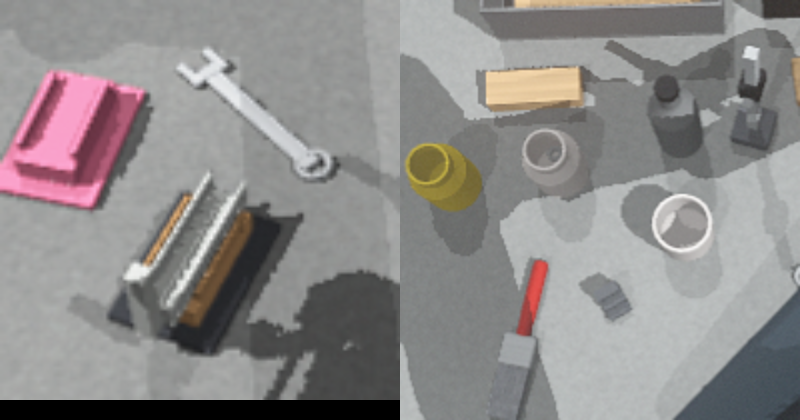

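The end view shows the chute seated in its rest, nuts visible in the white jar at (550,155), and nothing spilled. The chute sits about 3.5 mm further back than at the start, because the first grip nudged it. There is time to mend that by closing on the post 3.5 mm further forward.

move_arm:
  commands:
    - [[0,0,0,0,0,0],[0,0,0,0,0,0]]

```text
time: 26.28
position: [0.4758, -0.4355, 0.4312]
tool_rot: [-0.189, 0.982, -0.005, -0.009]
ft_force: [-0.6, -0.5, 0.5]
grip_width: 0.0871
grip_force: 0.0
```

Run:
```python
from h import *
print(cur()[0]);rows([((.5138,-.2697,.26),113.27,0),((.5138,-.2697,.15),113.27,0),((.5138,-.2697,.088),113.27,0)])
```

```text
[ 0.47583547 -0.43545989  0.43123353]
[[-2.42,3.5,0.11,-0.006,-0.02,-0.026],[-2.47,3.52,2.86,-0.006,-0.02,-0.026],[-2.5,3.52,4.41,-0.006,-0.02,-0.026]]
```

move_arm:
  commands:
    - [[-0.8,1.2,0,-0.002,-0.007,-0.009],[-1.6,2.4,0.05,-0.004,-0.014,-0.018],[-2.42,3.5,0.1,-0.006,-0.02,-0.026],[-2.42,3.5,0.1,-0.006,-0.02,-0.026],[-2.42,3.5,0.1,-0.006,-0.02,-0.026],[-2.42,3.5,0.1,-0.006,-0.02,-0.026]]

```text
time: 27.02
position: [0.5135, -0.2721, 0.4244]
tool_rot: [-0.2, 0.98, -0.001, 0.0]
ft_force: [0.2, -0.5, -0.1]
grip_width: 0.0872
grip_force: 0.0
```

Run:
```python
from h import *
print(cur()[0],get_obs()['q']);rows([((.5138,-.2697,.15),113.27,0),((.5138,-.2697,.088),113.27,0)])
```

```text
[ 0.51346328 -0.27210095  0.42442219] [-6.79420386e-01  4.45662444e-01  1.52341226e+00 -4.11706356e-04
  1.17118886e+00 -2.65277754e+00]
[[-0.03,0.06,2.76,-0.001,0.0,-0.003],[-0.03,0.06,4.31,-0.001,0.0,-0.003]]
```

move_arm:
  commands:
    - [[-0.03,0.06,0.6,-0.001,0,-0.003],[-0.03,0.06,1.4,-0.001,0,-0.003],[-0.03,0.06,2.2,-0.001,0,-0.003],[-0.03,0.06,3,-0.001,0,-0.003],[-0.03,0.06,3.7,-0.001,0,-0.003],[-0.03,0.06,4.1,-0.001,0,-0.003],[-0.03,0.06,4.28,-0.001,0,-0.003],[-0.03,0.06,4.28,-0.001,0,-0.003],[-0.03,0.06,4.28,-0.001,0,-0.003]]

```text
time: 28.15
position: [0.5141, -0.2687, 0.254]
tool_rot: [-0.202, 0.979, -0.0, 0.001]
ft_force: [0.5, -0.4, 0.7]
grip_width: 0.087
grip_force: 0.0
```

Run:
```python
from h import *
p,R=cur();M=R.as_matrix();print((p+G*M[:,2]).round(4),np.degrees(np.arctan2(M[1,1],M[0,1])));rows([((.5138,-.2697,.088),113.27,0)])
```

```text
[ 0.5143 -0.2688  0.09  ] 113.30924228356439
[[0.02,-0.02,0.05,-0.001,0.001,0.001]]
```

move_arm:
  commands:
    - [[0,0,0,0,0,0],[0,0,0,0,0,0],[0,0,0,0,0,0],[0,0,0,0,0,0],[0,0,0,0,0,0],[0,0,0,0,0,0],[0,0,0,0,0,0],[0,0,0,0,0,0],[0,0,0,0,0,0],[0,0,0,0,0,0]]
  claw: 1
  squeeze: 12

```text
time: 29.4
position: [0.5138, -0.2684, 0.2531]
tool_rot: [-0.202, 0.979, 0.0, 0.0]
ft_force: [0.2, -0.9, 0.3]
grip_width: 0.0158
grip_force: 12.0
```

move_arm:
  commands:
    - [[0,0,0,0,0,0],[0,0,0,0,0,0],[0,0,0,0,0,0],[0,0,0,0,0,0],[0,0,0,0,0,0],[0,0,0,0,0,0],[0,0,0,0,0,0],[0,0,0,0,0,0]]
  claw: -1

```text
time: 30.4
position: [0.5137, -0.2683, 0.253]
tool_rot: [-0.202, 0.979, 0.0, 0.0]
ft_force: [-0.5, 0.7, -0.2]
grip_width: 0.084
grip_force: 0.0
```

move_arm:
  commands:
    - [[0,0,-0.1,0,0,0],[0,0,-0.5,0,0,0],[0,0,-1.1,0,0,0],[0,0,-2,0,0,0],[0,0,-3,0,0,0],[0,0,-4,0,0,0],[0,0,-4.5,0,0,0],[0,0,-4.5,0,0,0],[0,0,-4.5,0,0,0]]

```text
time: 31.52
position: [0.5133, -0.2681, 0.4327]
tool_rot: [-0.202, 0.979, 0.001, -0.0]
ft_force: [0.2, 0.3, -0.0]
grip_width: 0.0869
grip_force: 0.0
```

Run:
```python
from h import *
o=get_obs();print(o['time'],o['grip_width'],o['position'])
s=shot('scene');S=cloud(s)
m=(S[...,2]>.1005)&(S[...,2]<.112)&(np.hypot(S[...,0]-.515,S[...,1]+.271)<.03);q=S[m];print('post',len(q),q.mean(0).round(4),'start .5151 -.2721')
m=(S[...,2]>.048)&(S[...,2]<.062)&(np.hypot(S[...,0]-.4868,S[...,1]+.2057)<.1);p=S[m];print(cv2.minAreaRect(p[:,:2].astype(np.float32)),p[:,2].mean(),'start .4891 -.2137 23.76 .0519')
```

```text
31.525 0.08688777695987425 [ 0.5133182  -0.26814332  0.43265488]
post 42 [ 0.5144 -0.2704  0.1033] start .5151 -.2721
((0.48938697576522827, -0.2121313214302063), (0.03373943269252777, 0.14587295055389404), 23.736682891845703) 0.05198467123841959 start .4891 -.2137 23.76 .0519
```

The chute is back within about 2 mm of its first pose, level and at the same heading. Handing in.

```bash
python3 -c "
from rig import *
print(hand_in())"
```

```text
the job is handed in; nothing more can be done
None
```

The chute was emptied over the taller white jar with no nut spilled (nuts are visible inside it, though I did not count them there), the jar stayed upright, the chute lies back in its rest within about 2 mm of its start pose, and the job is handed in at 31.5 s.

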